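Press the label holder home behind the finds-shelf lip

TASK

A brush has been left lying across the label slot of the low finds shelf: lay it flat in the grey brush tray and let go of it. Then take the label holder from its wooden block, slide it down into the slot behind the shelf's metal lip with the white card facing outwards (towards the lip), and press it by feel, without forcing it, fully home against the sprung clip at the bottom. Finish while still holding it pressed home, as the clip pushes it up again if you let go; leave the sherd, jar and bowl where they are.

Things in the scene. Friction and masses are not known exactly. Their poses are not given: they have to be found in the camera images.
- shelf: Low wooden shelf, fixed, 220 mm wide (its y) and about 170 mm deep (its x), deck top 50 mm above the table. Origin: on the table, under the middle; the wooden deck reaches from x = -82 mm to +63 mm. Its x axis points to its front edge, where an aluminium lip runs along y; the shelf front faces away from the robot. z up.
- slot (a point): Centre of the mouth of the label slot, level with the deck top (50 mm above the table), 75.5 mm in front of the shelf's origin; axes as the shelf's. The slot opens upward and lies behind the lip: 11 mm wide (x) and 70 mm long (y). Sloped guides along both long sides widen its mouth to 26 mm at the top and end about 12 mm below it. At the bottom is the sprung clip.
- clip (a joint): Yellow sprung bar in the bottom of the slot, travel in m: 0 = up (its top 30 mm below the slot mouth), 0.010 = pressed fully down, at the stop (40 mm below the mouth). The spring pushes up with 3 N at 0 and 8 N at 0.010.
- holder: Loose label holder, 60 g: a black plate 8 mm thick (x), 60 mm wide (y), with a red grip bar 14 mm thick (x), 60 mm wide and 20 mm high along its top, from 55 to 75 mm above the lower edge. Total height 75 mm. Origin: middle of the lower edge; z up, x points out of the face with the white card. It starts upright in the wooden block. When it is home the red bar's underside is 15 mm above the deck.
- holder_card (a point): Centre of the white card on the holder's +x face, 4.5 mm in front of the plate's middle, 32 mm above its lower edge.
- stand: Fixed light wooden block 60 x 100 x 40 mm, long along its y, with an 11 mm wide groove along y in its top; the groove floor is 10 mm above the table and the label holder stands in it. Origin: centre of the underside.
- brush: Loose flat brush, 165 mm long (x), 50 g, lying on the shelf deck over the slot. Orange handle 16 mm wide and 14 mm high from x = -85 to +20 mm, then steel ferrule and pale bristles 34 mm wide up to x = +80 mm. Origin: on the underside, close to the centre of mass; x towards the bristles, z up.
- tray: Fixed grey open tray, 220 mm (its x) by 110 mm (its y), walls 4 mm thick, 20 mm high in all, floor 4 mm thick. Origin: centre of the underside.
- sherd: Loose green glazed pottery sherd about 40 x 35 x 10 mm on the shelf deck near its rear corner; origin at the centre of the underside. Leave it.
- jar: Loose closed glass jar, 70 mm across, 100 mm high, on the table; origin at the centre of the underside. Leave it.
- bowl: Loose green bowl, 110 mm across, 50 mm high, on the table; origin at the centre of the underside. Leave it.
Not all that is in view belongs to the job. Leave any black or pink look-alike of the brush alone.

How it is judged:
By the outcome, as a careful person would: the job done as asked, in the order asked, and still so for the second after the job is handed in, while the arm keeps its last pose, push and grip.
It also fails if it takes over 51 s, if anything falls off the work surface, if the arm or the gripper's body presses on something with over 40 N, if the wrist force passes 120 N, or if a joint passes its speed limit or range.

ROBOT

A 6-joint arm with a two-finger parallel gripper is mounted at the origin on the work surface. World frame = base frame: x ahead of the robot, y to its left, z up, the work surface at z = 0. Lengths are in m, angles in rad, forces in N, time in s.
With the tool pointing down it reaches from about 0.25 to 0.775 m from the base axis. Payload 4 kg.
Tool frame: the origin (TCP) lies on the centre line of the jaws, within the pads' length; the fingertips stand 25 mm ahead of it and the grasp point (between the pads) lies 6 mm ahead of it; z points along the fingers, y is the line along which they close (so a half turn about z gives the same grasp; the last joint's range is limited). The gripper opens to 94 mm and grips with 3 to 60 N. Pads are 16 mm wide; open, the fingers measure 119 mm over their backs; the gripper's body (75 mm by 177 mm) begins 78 mm behind the grasp point.
Start: joints at [1.228, 0.087, 1.371, -0, 1.684, -0.103], TCP at [0.131, 0.534, 0.231] pointing down, gripper open.
Joint ranges: [-3.1, 3.1], [-0.76, 2.03], [0.27, 2.55], [-1.08, 4.22], [0.17, 2.65], [-2.57, 2.57]. Speed limits (rad/s): [2.79, 2.79, 3.14, 3.14, 3.14, 3.14].

INTERFACE

Orientations are given as [roll, pitch, yaw] about the fixed x, y, z axes, in that order (R = Rz(yaw) Ry(pitch) Rx(roll)).
In Python, from bench import sensors, optics, ticket gives the robot as it stands.
- The arm moves only by the tool send_rows, never from a script. Its argument "rows" is a list of rows, each a list of 6 numbers: the shift along the world's x, y, z in mm, then the turn, a rotation vector about the world's x, y, z in rad. In form: [[x, y, z, wx, wy, wz], ...]. A call has 1 to 8 rows; each row shifts and turns the commanded pose from where the row before left it; what a row does not reach is not made up. A row lasts 1/12 s, in which the tool goes at most 41.7 mm and 7.16 degrees, less where a joint would pass 70% of its speed; a pose out of reach is approached as far as the arm can. A call is refused whole if a number of a shift passes 41.7 or a number of a turn 0.125, either way. A call with a gripper value outside its range is refused whole. "grip" is the finger opening in mm, from 0 to 94, set as the call begins (left out, the last holds). The fingers move at their own pace and stop on an object; the grip force is fixed at half the most. Time passes only in rows, so rows that do not move let the fingers close. It gives the time, the measured TCP pose, the force, the opening and the grip force at its end, in the units of the state.
- sensors.get_obs(): the state, without advancing time (a new reading comes with each control period).
- optics.snapshot(name): name is "scene" or "top"; returns the picture (480x640x3 uint8, red, green, blue); there is no depth.
- optics.camera_model(name): a dict with "vertical_fov" (degrees; the focal length in pixels is half the picture's height over the tangent of half this angle, whatever the lens; pixels are square), "cx", "cy" (the principal point, pixels), "R" (3x3) and "t" (3): a world point X has camera coordinates R X + t. Camera axes: x right, y down, z forward; pixel columns grow to the right and rows downward; lengths in m; the calibration is good to about 2 mm. A picture is of the moment at which its call begins. camera_model takes no time and is no camera call.
- ticket.close_job(): hands the job in; it is judged then, once.
The state is a dict: "time": time; "joint_positions": joint angles; "qvel": joint speeds; "joint_torque": joint torques, N m; "tool_pos": TCP position; "ee_rot": TCP orientation; "wrist_force": force on the tool from outside, world axes, zero at the start; "wrist_torque": the same for the moment, N m; "width": finger opening in m; "finger_force": force on a finger pad.
Only numpy, scipy, OpenCV 4.12 (cv2) and the standard library are available. Lean on these libraries where they do the work, as an engineer would, in place of code of your own. Each camera call takes 0.05 s, during which the arm holds its last target. There are 200 camera calls.

## Working session

There is one attempt and no reset: what is moved stays moved. The work goes in short steps, Python scripts to look and compute and a tool call to move; the robot and the scene stay as the last step left them, time stands still between calls to the robot, and variables do not carry over. Pictures are saved under pics/ and viewed, at most 10 in all, crops included, and the job is handed in when it is done.

Besides the shell and the picture viewer there is one more tool, called after ">>>" as name(argument=value, ...) on one line, values as JSON. send_rows: Moves the arm, as the interface text tells. Its arguments: {"type":"object","properties":{"rows":{"type":"array"},"grip":{"type":"number"}},"required":["rows"]}

```bash
mkdir -p pics
python3 - <<'E'
from bench import sensors, optics
import cv2
for n in("scene","top"):
    im=optics.snapshot(n); cv2.imwrite(f"pics/{n}0.png",im[:,:,::-1]); m=optics.camera_model(n); print(n,m)
print(sensors.get_obs())
E
```

```text
scene {'vertical_fov': 49.28094279856781, 'cx': 305.01485157864147, 'cy': 239.0373712898503, 'R': array([[-0.84889418,  0.52834656,  0.01511898],
       [ 0.38345069,  0.63527307, -0.67036833],
       [-0.36379148, -0.56327439, -0.74187446]]), 't': array([ 0.49312149, -0.14425715,  1.20481296])}
top {'vertical_fov': 44.41562615965691, 'cx': 315.21855908952256, 'cy': 233.87253543462003, 'R': array([[-2.38315035e-03, -9.99950305e-01,  9.68025851e-03],
       [-9.83159863e-01,  5.74011052e-04, -1.82746694e-01],
       [ 1.82732056e-01, -9.95275448e-03, -9.83112373e-01]]), 't': array([-0.0327412 ,  0.56861589,  1.23177126])}
{'time': 0.1, 'joint_positions': array([ 1.22788771e+00,  8.79272983e-02,  1.37208635e+00,  7.87423317e-06,
        1.68359733e+00, -1.03109574e-01]), 'qvel': array([ 2.71156072e-03, -4.81047207e-04, -4.28374038e-03,  6.11181124e-04,
        8.67135009e-05, -1.46128688e-03]), 'joint_torque': array([ 1.87400496e-03, -3.41249013e+01, -3.03304732e+01,  7.20210909e-02,
        3.03049141e-02, -7.82100051e-05]), 'tool_pos': array([0.13048852, 0.53384677, 0.22940443]), 'ee_rot': array([-3.13958586e+00, -2.15523825e-04,  2.90179427e+00]), 'wrist_force': array([-0.50169804,  0.00714902,  0.27749901]), 'wrist_torque': array([0.01967769, 0.04860765, 0.02529987]), 'finger_force': 0.0, 'width': 0.09408653113452471}
```

View pics/scene0.png

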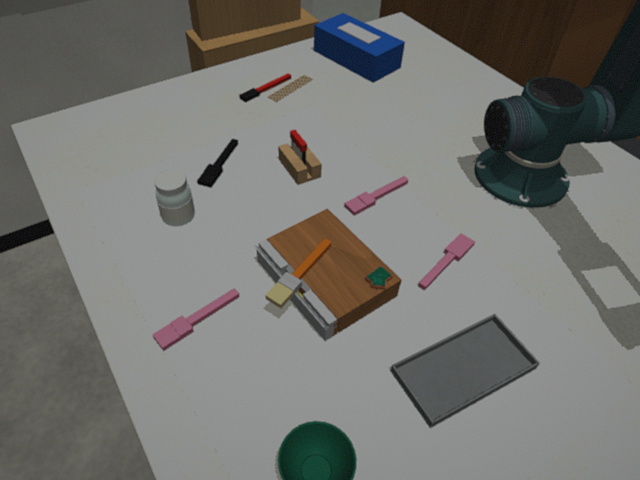

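View pics/top0.png

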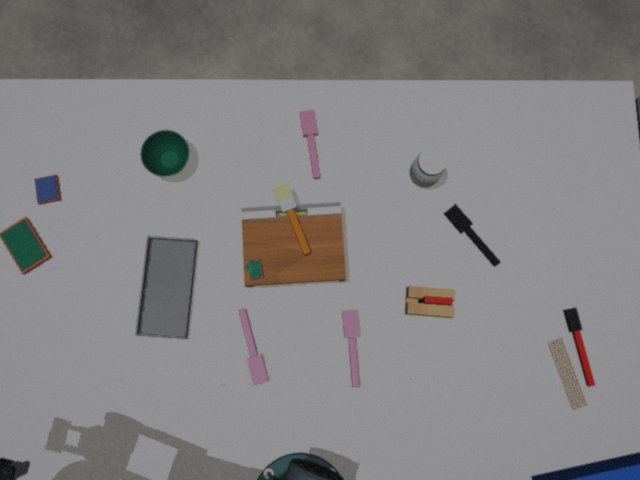

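Top view: robot at the bottom (300,470), the shelf (295,250), tray (168,287), stand and holder (430,301). Brush candidates, by top pixel:
- Orange handle with pale bristles, on the shelf (293,220).
- Pink: (311,145), (254,348), (352,348).
- Black: (472,235).
- Red handle, black head: (580,345).

The description fits only the orange one. The red bar at (437,300) is the holder. I'll check both in one crop.

Run:
```python
import cv2, numpy as np
t=cv2.imread("pics/top0.png"); s=cv2.imread("pics/scene0.png")
z=lambda im,a,b,c,d,w,h: cv2.resize(im[c:d,a:b],(w,h),interpolation=cv2.INTER_CUBIC)
A=z(t,236,356,176,296,400,400); B=z(s,250,410,205,345,400,350)[:,:400]
C=z(t,400,460,280,325,400,300)[:200]; C=z(t,400,460,285,320,343,200); D=z(s,270,330,125,188,190,200); 
out=np.zeros((600,800,3),np.uint8); out[:400,:400]=A; out[:350,400:]=B; out[400:,:343]=C; out[400:,400:590]=D
cv2.imwrite("pics/c1.png",out)
```

```text
(no output)
```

View pics/c1.png

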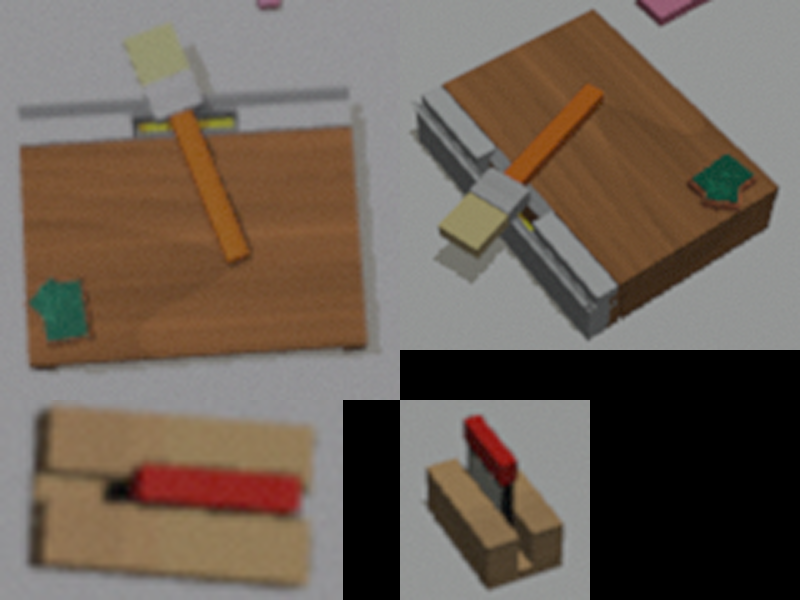

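The crop confirms the choice. The orange brush lies across the lip and slot, bristles over the lip at scene (283,293). The holder's white card faces the scene camera side, which is +x, the same way the shelf front faces. Next I'll triangulate the features in both views.

```bash
cat > h.py <<'E'
import numpy as np
from bench import optics
from scipy.optimize import least_squares
M={n:optics.camera_model(n) for n in("scene","top")}
def proj(n,X):
    m=M[n]; f=240/np.tan(np.radians(m["vertical_fov"])/2); c=np.atleast_2d(X)@m["R"].T+m["t"]
    return np.c_[f*c[:,0]/c[:,2]+m["cx"], f*c[:,1]/c[:,2]+m["cy"]]
def tri(t,s):
    r=least_squares(lambda X: np.r_[proj("top",X)[0]-t, proj("scene",X)[0]-s],[.5,0,.05]); return r.x,np.sqrt(2*r.cost)
def back(n,p,z):
    return least_squares(lambda X: proj(n,[X[0],X[1],z])[0]-p,[.5,0]).x
E
python3 - <<'E'
from h import *
np.set_printoptions(precision=4,suppress=True)
P={'deck rearL?':((345.5,280.4),(328,209)),}
P={'deck FL(+y)':((242.6,219.5),(336.8,321)),'deck FR':((341.6,214.4),(267.2,239)),'deck RR':((345.5,280.4),(328,209)),'deck RL':((245,286.1),(400.8,280.2)),
'brush tip':((307.4,252.5),(327.6,241.8)),'brush junction':((290.6,209.9),(297,276)),
'trayFL':((149,237),(433,423)),'trayFR':((198,240),(392,369)),'trayRR':((187,338),(494,317)),'trayRL':((137,335),(537,363)),
'bar +y end':((423.5,300),(305.4,144.6)),'bar -y end':((452.2,301.7),(293.4,130.7))}
for k,(a,b) in P.items(): print(k,*tri(a,b))
for c in((408.8,286.8),(454.8,289.9),(453.9,316.9),(407.4,313.9)): print('stand',back("top",c,.04))
for c in((423.6,296.9),(452.5,298.5),(452,304.8),(423.3,303)): print('bar',back("top",c,.085))
for c in ((242.6,219.5),(341.6,214.4),(345.5,280.4),(245,286.1)): print('deck',back("top",c,.05))
for c in ((276.2,213.5),(307.4,212.5)): print('clip ends z.02',back("top",c,.02),'z.05',back("top",c,.05))
for c in ((307.4,252.5),(290.6,209.9)): print('brush',back("top",c,.064))
for c in ((149,237),(198,240),(187,338),(137,335)): print('tray',back("top",c,.02))
E
```

```text
deck FL(+y) [0.6004 0.1284 0.0445] 1.5815340846504988
deck FR [ 0.6115 -0.0909  0.0491] 0.9961492123137776
deck RR [ 0.4665 -0.0984  0.0489] 0.3683555305814933
deck RL [0.4544 0.1188 0.0475] 0.6509622949666415
brush tip [ 0.5245 -0.0153  0.0631] 1.1273702668955965
brush junction [0.6164 0.0231 0.0632] 2.653640408837476
trayFL [0.5663 0.3412 0.0156] 1.932214617892078
trayFR [0.5601 0.2337 0.0072] 2.534288728220122
trayRR [0.3432 0.2494 0.0112] 2.4351763936581263
trayRL [0.3514 0.3548 0.0166] 0.9000558663977795
bar +y end [ 0.4214 -0.2585  0.0862] 0.42812327408449263
bar -y end [ 0.4171 -0.3182  0.0839] 1.1481939420942027
stand [ 0.4538 -0.2368]
stand [ 0.4469 -0.3367]
stand [ 0.3887 -0.3321]
stand [ 0.3954 -0.232 ]
bar [ 0.4284 -0.2595]
bar [ 0.4249 -0.32  ]
bar [ 0.4118 -0.3183]
bar [ 0.4157 -0.2585]
deck [0.6012 0.1258]
deck [ 0.6127 -0.0919]
deck [ 0.4669 -0.0987]
deck [0.4549 0.1177]
clip ends z.02 [0.6214 0.0539] z.05 [0.6147 0.0522]
clip ends z.02 [ 0.6237 -0.0164] z.05 [ 0.617  -0.0165]
brush [ 0.5257 -0.0166]
brush [0.6196 0.0201]
tray [0.5677 0.3372]
tray [0.5609 0.2278]
tray [0.3455 0.2442]
tray [0.3521 0.3525]
```

Measurements (two-view heights: deck 49 mm, brush top 63 mm, bar top 85 mm; these agree with the text):
- **Brush:** about (602, 15) mm, yaw 0.38.
- **Slot:** about (620, 18) mm, yaw 0.053.
- **Holder:** about (420, -289) mm, yaw -0.065.
- **Tray:** about (456, 291) mm, yaw -0.065.

Now I'll move above the brush.

>>> send_rows(rows=[[28,-33,-4,0,0,0.039],[28,-33,-4,0,0,0.039],[28,-33,-4,0,0,0.039],[28,-33,-4,0,0,0.039],[28,-33,-4,0,0,0.039],[28,-33,-4,0,0,0.039],[28,-33,-4,0,0,0.039],[28,-33,-4,0,0,0.039]], grip=50)

```text
time: 0.77
tool_pos: [0.3459, 0.2793, 0.1993]
ee_rot: [3.142, -0.0, -3.067]
wrist_force: [1.0, 0.2, -1.0]
width: 0.0504
finger_force: 0.0
```

>>> send_rows(rows=[[29,-33,-4,0,0,0.039],[29,-33,-4,0,0,0.039],[29,-33,-4,0,0,0.039],[29,-33,-4,0,0,0.039],[29,-33,-4,0,0,0.039],[29,-33,-4,0,0,0.039],[29,-33,-4,0,0,0.039],[29,-30,-4,0,0,0.039]])

```text
time: 1.43
tool_pos: [0.5666, 0.0312, 0.1687]
ee_rot: [3.141, -0.001, -2.756]
wrist_force: [0.7, 0.8, 2.0]
width: 0.0503
finger_force: 0.0
```

>>> send_rows(rows=[[0,0,-20,0,0,0],[0,0,-20,0,0,0],[0,0,0,0,0,0],[0,0,0,0,0,0]])

```text
time: 1.77
tool_pos: [0.5647, 0.0331, 0.1276]
ee_rot: [3.14, -0.004, -2.758]
wrist_force: [0.4, 0.3, 1.0]
width: 0.0498
finger_force: 0.0
```

>>> send_rows(rows=[[12,-12,0,0,0,0],[11,-12,0,0,0,0],[0,0,-15,0,0,0],[0,0,-15,0,0,0],[0,0,-10,0,0,0],[0,0,-6,0,0,0],[0,0,0,0,0,0],[0,0,0,0,0,0]])

```text
time: 2.43
tool_pos: [0.589, 0.0096, 0.084]
ee_rot: [-3.141, 0.001, -2.757]
wrist_force: [-0.7, 0.6, 0.6]
width: 0.0501
finger_force: 0.0
```

Run:
```python
from bench import optics,sensors
import cv2,numpy as np
t=optics.snapshot("top")[:,:,::-1];s=optics.snapshot("scene")[:,:,::-1]
z=lambda im,a,b,c,d: cv2.resize(im[c:d,a:b],(400,400),interpolation=cv2.INTER_CUBIC)
cv2.imwrite("pics/c2.png",np.hstack([z(t,236,356,176,296),z(s,240,380,200,340)]))
o=sensors.get_obs();print(o['tool_pos'],o['wrist_force'])
```

```text
[0.58957108 0.00936955 0.08468153] [ 0.35057983 -1.15702284  0.27557565]
```

View pics/c2.png

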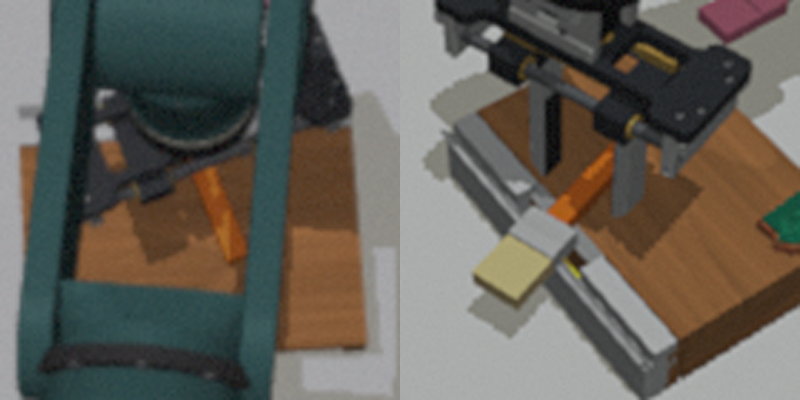

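In the crop the two fingers straddle the orange handle, with the tips about 9 mm above the deck. I'll go down a little and close.

>>> send_rows(rows=[[0,0,-4,0,0,0],[0,0,-2,0,0,0],[0,0,0,0,0,0]])

```text
time: 2.78
tool_pos: [0.5887, 0.0092, 0.0771]
ee_rot: [3.141, -0.001, -2.757]
wrist_force: [0.4, -0.6, -0.5]
width: 0.0498
finger_force: 0.0
```

>>> send_rows(rows=[[0,0,0,0,0,0],[0,0,0,0,0,0],[0,0,0,0,0,0],[0,0,0,0,0,0],[0,0,0,0,0,0],[0,0,0,0,0,0]], grip=5)

```text
time: 3.28
tool_pos: [0.589, 0.0092, 0.0774]
ee_rot: [3.142, 0.0, -2.757]
wrist_force: [0.2, -0.5, -0.5]
width: 0.0161
finger_force: 29.9
```

>>> send_rows(rows=[[0,0,15,0,0,0],[0,0,25,0,0,0],[0,0,25,0,0,0],[-8,16,0,0,0,-0.025],[-12,24,0,0,0,-0.04],[-15,30,0,0,0,-0.05],[-15,30,0,0,0,-0.05],[-15,30,0,0,0,-0.05]])

```text
time: 3.95
tool_pos: [0.5232, 0.1401, 0.1424]
ee_rot: [3.141, 0.0, -2.976]
wrist_force: [1.2, 0.0, 0.2]
width: 0.0159
finger_force: 29.9
```

>>> send_rows(rows=[[-15,30,0,0,0,-0.05],[-15,30,0,0,0,-0.05],[-15,30,0,0,0,-0.05],[-15,30,0,0,0,-0.04],[-12,20,0,0,0,-0.04],[-8,13,0,0,0,0],[0,0,0,0,0,0],[0,0,0,0,0,0]])

```text
time: 4.62
tool_pos: [0.4437, 0.2924, 0.1423]
ee_rot: [-3.141, 0.0, 3.083]
wrist_force: [0.8, -0.1, -1.0]
width: 0.0157
finger_force: 29.9
```

Run:
```python
from bench import optics,sensors
import cv2,numpy as np
t=optics.snapshot("top")[:,:,::-1];s=optics.snapshot("scene")[:,:,::-1]
cv2.imwrite("pics/top3.png",t);cv2.imwrite("pics/scene3.png",s)
z=lambda im,a,b,c,d,w,h: cv2.resize(im[c:d,a:b],(w,h),interpolation=cv2.INTER_CUBIC)
out=np.vstack([np.hstack([z(t,120,220,225,350,240,300),z(s,380,560,300,435,400,300),np.zeros((300,160,3),np.uint8)]),
 np.hstack([z(t,236,356,190,260,514,300)[:,:400],z(s,240,380,225,330,400,300)])])
cv2.imwrite("pics/c3.png",out)
o=sensors.get_obs();print(o['tool_pos'],o['ee_rot'],o['wrist_force'])
```

```text
[0.44444829 0.29134556 0.14232962] [-3.14104839e+00  2.64306444e-04  3.08013103e+00] [ 0.66187633  0.3284158  -0.75728839]
```

View pics/c3.png

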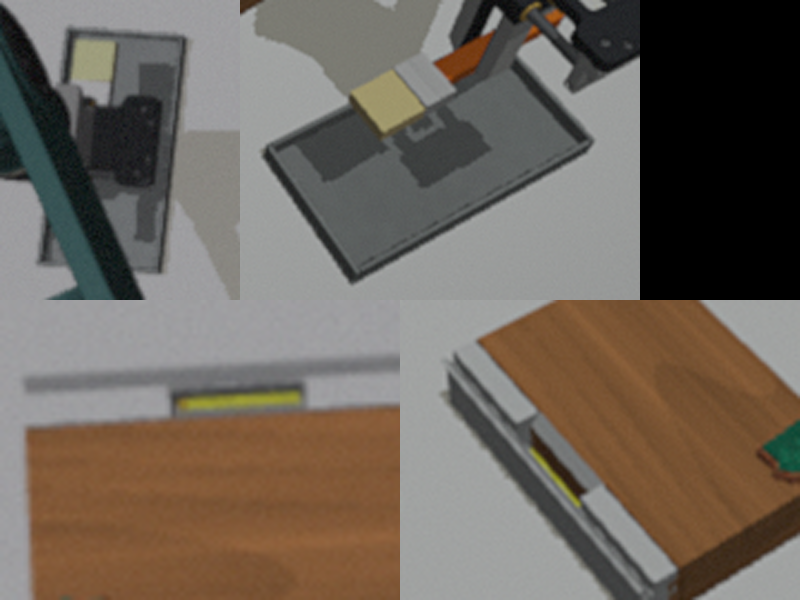

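The brush is held level over the tray, and its shadow falls inside. The slot is now clear, with the yellow clip seen in the top view at about (291.5,213.3). Next I'll lower the brush.

>>> send_rows(rows=[[0,0,-25,0,0,0],[0,0,-30,0,0,0],[0,0,-25,0,0,0],[0,0,-18,0,0,0],[0,0,-8,0,0,0],[0,0,-3,0,0,0],[0,0,0,0,0,0]])

```text
time: 5.3
tool_pos: [0.4446, 0.2915, 0.0336]
ee_rot: [-3.141, 0.0, 3.079]
wrist_force: [-0.6, 0.4, -0.3]
width: 0.0156
finger_force: 30.0
```

>>> send_rows(rows=[[0,0,-1,0,0,0],[0,0,-1,0,0,0],[0,0,0,0,0,0]])

```text
time: 5.55
tool_pos: [0.4448, 0.2925, 0.0326]
ee_rot: [3.14, 0.002, 3.081]
wrist_force: [-0.3, -0.1, 0.3]
width: 0.0155
finger_force: 30.0
```

>>> send_rows(rows=[[0,0,-1,0,0,0],[0,0,0,0,0,0]])

```text
time: 5.72
tool_pos: [0.4447, 0.2925, 0.0314]
ee_rot: [3.141, 0.002, 3.081]
wrist_force: [-0.3, -0.1, 2.6]
width: 0.0154
finger_force: 30.0
```

>>> send_rows(rows=[[0,0,0,0,0,0],[0,0,0,0,0,0],[0,0,0,0,0,0],[0,0,0,0,0,0],[0,0,20,0,0,0],[0,0,40,0,0,0],[0,0,40,0,0,0],[0,0,40,0,0,0]], grip=44)

```text
time: 6.38
tool_pos: [0.4432, 0.2919, 0.1712]
ee_rot: [-3.141, -0.002, 3.081]
wrist_force: [1.2, 0.1, 0.7]
width: 0.044
finger_force: 0.0
```

>>> send_rows(rows=[[-1,-30,0,0,0,-0.09],[-1,-35,0,0,0,-0.1],[-2,-35,0,0,0,-0.1],[-2,-35,0,0,0,-0.1],[-2,-35,0,0,0,-0.1],[-2,-35,0,0,0,-0.1],[-2,-35,0,0,0,-0.1],[-2,-35,0,0,0,-0.1]])

```text
time: 7.05
tool_pos: [0.4294, 0.0157, 0.1704]
ee_rot: [3.141, 0.0, 2.286]
wrist_force: [0.5, -0.1, -0.0]
width: 0.0443
finger_force: 0.0
```

>>> send_rows(rows=[[-2,-35,0,0,0,-0.1],[-2,-35,0,0,0,-0.1],[-2,-35,0,0,0,-0.1],[-2,-35,0,0,0,-0.1],[-2,-35,0,0,0,-0.1],[-1,-35,0,0,0,-0.1],[0,-35,0,0,0,-0.1],[0,0,0,0,0,-0.08]])

```text
time: 7.72
tool_pos: [0.4183, -0.2332, 0.1701]
ee_rot: [-3.141, 0.003, 1.5]
wrist_force: [-0.3, 1.1, -0.4]
width: 0.044
finger_force: 0.0
```

Run:
```python
from bench import optics,sensors
import cv2,numpy as np
t=optics.snapshot("top")[:,:,::-1];s=optics.snapshot("scene")[:,:,::-1]
cv2.imwrite("pics/top4.png",t);cv2.imwrite("pics/scene4.png",s)
z=lambda im,a,b,c,d,w,h: cv2.resize(im[c:d,a:b],(w,h),interpolation=cv2.INTER_CUBIC)
cv2.imwrite("pics/c4.png",np.hstack([z(t,120,220,225,350,240,300),z(s,380,560,300,435,400,300)]))
o=sensors.get_obs();print(o['time'],o['tool_pos'],o['ee_rot'],o['wrist_force'])
from h import *
print(back("top",(291.5,213.3),.05),back("top",(292,213.3),.02))
```

```text
7.8167 [ 0.41849172 -0.22902318  0.16997976] [-3.14084109e+00 -8.29915526e-04  1.50813366e+00] [ 0.25009417  0.92856485 -0.16417062]
[0.61516138 0.01851989] [0.62183082 0.01832537]
```

View pics/c4.png

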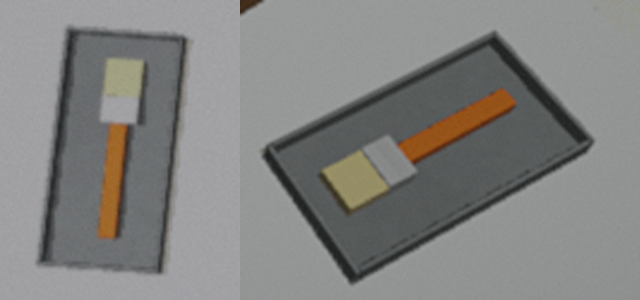

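The brush lies flat inside the tray, about centred (top crop (115,150)). Now the holder.

>>> send_rows(rows=[[1,-30,0,0,0,0],[0,-30,0,0,0,0],[0,0,-20,0,0,0],[0,0,-20,0,0,0],[0,0,-15,0,0,0],[0,0,0,0,0,0],[0,0,0,0,0,0]])

```text
time: 8.4
tool_pos: [0.4197, -0.2865, 0.1147]
ee_rot: [-3.14, -0.002, 1.514]
wrist_force: [-0.9, -0.3, 0.3]
width: 0.0441
finger_force: 0.0
```

Run:
```python
from bench import optics,sensors
import cv2,numpy as np
t=optics.snapshot("top")[:,:,::-1];s=optics.snapshot("scene")[:,:,::-1]
z=lambda im,a,b,c,d,w,h: cv2.resize(im[c:d,a:b],(w,h),interpolation=cv2.INTER_CUBIC)
cv2.imwrite("pics/c5.png",np.hstack([z(t,385,475,255,345,400,400),z(s,250,350,95,195,400,400)]))
o=sensors.get_obs();print(o['tool_pos'],o['ee_rot'],o['wrist_force'])
```

```text
[ 0.42069523 -0.28759431  0.11668642] [3.13988216e+00 1.08858512e-03 1.51277981e+00] [ 0.33689279  0.5412546  -0.07516424]
```

View pics/c5.png

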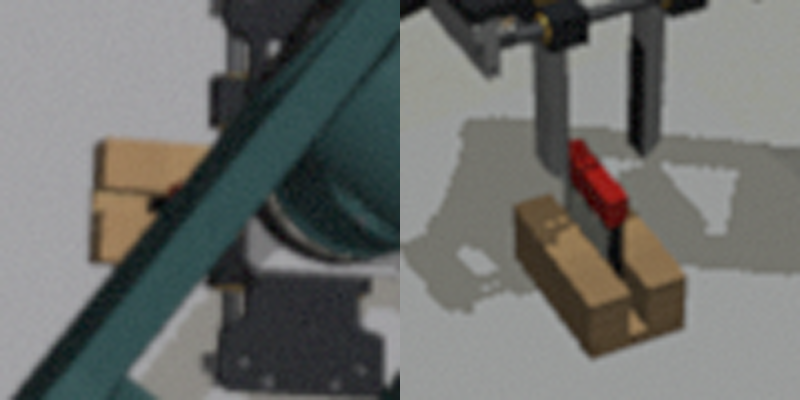

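The fingers straddle the red bar at scene crop (600,180). I'll go down and close.

>>> send_rows(rows=[[0,-1,-15,0,0,0],[0,0,-10,0,0,0],[0,0,-5,0,0,0],[0,0,0,0,0,0],[0,0,0,0,0,0]])

```text
time: 8.92
tool_pos: [0.42, -0.2887, 0.0855]
ee_rot: [-3.142, -0.0, 1.511]
wrist_force: [-1.0, 1.0, -0.3]
width: 0.044
finger_force: 0.0
```

>>> send_rows(rows=[[0,0,0,0,0,0],[0,0,0,0,0,0],[0,0,0,0,0,0],[0,0,0,0,0,0],[0,0,0,0,0,0],[0,0,0,0,0,0]], grip=4)

```text
time: 9.42
tool_pos: [0.4202, -0.289, 0.0856]
ee_rot: [3.141, 0.0, 1.511]
wrist_force: [-0.1, 1.1, -0.7]
width: 0.0138
finger_force: 30.0
```

>>> send_rows(rows=[[0,0,10,0,0,0],[0,0,20,0,0,0],[0,0,20,0,0,0],[0,0,25,0,0,0],[10,15,5,0,0,0.01],[20,30,0,0,0,0.01],[20,30,0,0,0,0.01],[20,30,0,0,0,0.01]])

```text
time: 10.08
tool_pos: [0.4903, -0.183, 0.1666]
ee_rot: [3.141, 0.001, 1.55]
wrist_force: [0.5, -0.2, -0.4]
width: 0.0138
finger_force: 30.0
```

>>> send_rows(rows=[[20,30,0,0,0,0.01],[20,30,0,0,0,0.01],[20,30,0,0,0,0.01],[20,30,0,0,0,0.01],[20,30,0,0,0,0.01],[20,30,0,0,0,0.01],[10,20,0,0,0,0.01],[0,0,0,0,0,0]])

```text
time: 10.75
tool_pos: [0.6211, 0.0205, 0.1654]
ee_rot: [3.142, -0.002, 1.626]
wrist_force: [-0.7, -1.0, -0.8]
width: 0.0139
finger_force: 30.0
```

>>> send_rows(rows=[[0,0,0,0,0,0],[0,0,0,0,0,0]])

```text
time: 10.92
tool_pos: [0.6195, 0.0155, 0.1656]
ee_rot: [-3.141, 0.001, 1.621]
wrist_force: [0.2, 0.3, -0.1]
width: 0.0139
finger_force: 30.0
```

Run:
```python
from bench import optics,sensors
import cv2,numpy as np
t=optics.snapshot("top")[:,:,::-1];s=optics.snapshot("scene")[:,:,::-1]
z=lambda im,a,b,c,d,w,h: cv2.resize(im[c:d,a:b],(w,h),interpolation=cv2.INTER_CUBIC)
cv2.imwrite("pics/c6.png",np.hstack([z(t,236,356,176,266,300,225)[:225,:300],np.zeros((225,500,3),np.uint8)]))
im=np.hstack([z(t,236,336,176,326,400,600),z(s,230,350,170,350,400,600)])
cv2.imwrite("pics/c6.png",im)
o=sensors.get_obs();print(o['tool_pos'],o['ee_rot'],o['wrist_force'],o['width'])
```

```text
[0.61943426 0.01486716 0.1657092 ] [-3.14140879e+00  5.61560091e-04  1.61917145e+00] [ 0.05940876 -0.67669969  0.0854262 ] 0.013949882344230068
```

View pics/c6.png

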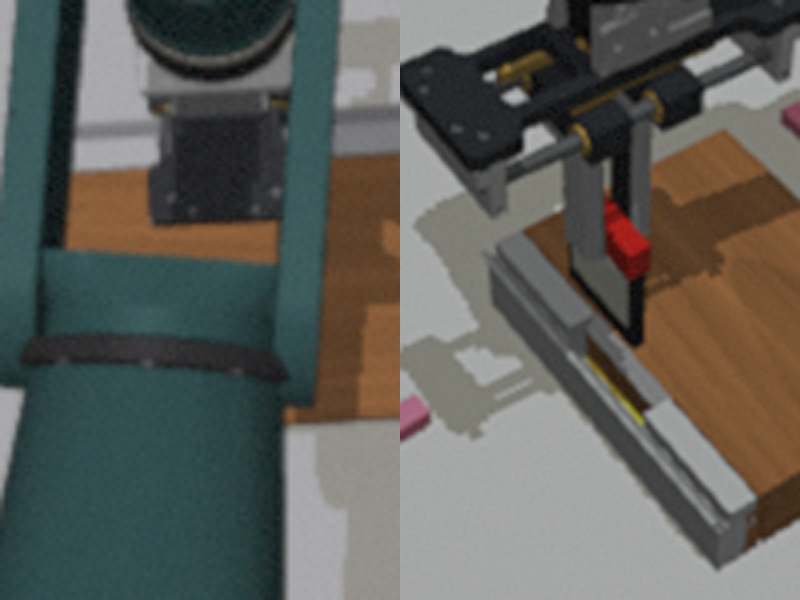

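Run:
```python
from h import *
np.set_printoptions(precision=1,suppress=True)
def pt(o,yaw,x,y,z): c,s=np.cos(yaw),np.sin(yaw); return [o[0]+c*x-s*y,o[1]+s*x+c*y,z]
H=(.6195,.0150)
f=lambda n,p:(proj(n,p)[0]-(230,170))*3.333+(400,0)
for y in(.03,-.03):
  print('holder bottom front',f("scene",pt(H,.049,.004,y,.0901)),'bar top front',f("scene",pt(H,.049,.007,y,.1651)))
for S in((.6188,.0177),(.6215,.0183)):
  for y in(.035,-.035): print('slot rear mouth corner',f("scene",pt(S,.053,-.013,y,.05)),'slot rear top of vertical',f("scene",pt(S,.053,-.0055,y,.038)),'clip front/rear',f("scene",pt(S,.053,-.0055,y,.02)),proj("top",pt(S,.053,-.0055,y,.02)),proj("top",pt(S,.053,.0055,y,.02)))
```

```text
holder bottom front [631.  353.2] bar top front [626.8 258.5]
holder bottom front [566.8 278.7] bar top front [558.6 182.7]
slot rear mouth corner [666.4 394.9] slot rear top of vertical [654.4 414.9] clip front/rear [653.8 434.7] [[276.9 217.8]] [[276.6 213. ]]
slot rear mouth corner [592.7 310. ] slot rear top of vertical [581.6 329.7] clip front/rear [582.  349.9] [[307.9 216.2]] [[307.6 211.4]]
slot rear mouth corner [662.7 397.8] slot rear top of vertical [650.6 417.9] clip front/rear [650.1 437.6] [[276.6 216.6]] [[276.4 211.9]]
slot rear mouth corner [589.  312.7] slot rear top of vertical [577.9 332.5] clip front/rear [578.4 352.6] [[307.6 215. ]] [[307.4 210.3]]
```

The white card faces the lip and the holder lines up over the slot (crop (636,344), as predicted). I'll correct by (+1, +3) mm and go down by feel.

>>> send_rows(rows=[[1,3,0,0,0,0],[0,0,-15,0,0,0],[0,0,-12,0,0,0],[0,0,-8,0,0,0],[0,0,-4,0,0,0],[0,0,0,0,0,0]])

```text
time: 11.52
tool_pos: [0.6199, 0.0189, 0.1245]
ee_rot: [-3.138, -0.0, 1.62]
wrist_force: [0.6, 0.4, -1.4]
width: 0.0137
finger_force: 30.0
```

>>> send_rows(rows=[[0,0,-3,0,0,0],[0,0,-3,0,0,0],[0,0,0,0,0,0]])

```text
time: 11.77
tool_pos: [0.6209, 0.0192, 0.1202]
ee_rot: [-3.142, 0.0, 1.621]
wrist_force: [0.2, -0.1, -0.4]
width: 0.0141
finger_force: 30.0
```

>>> send_rows(rows=[[0,0,-3,0,0,0],[0,0,-2,0,0,0],[0,0,0,0,0,0]])

```text
time: 12.02
tool_pos: [0.6207, 0.0192, 0.1149]
ee_rot: [-3.141, -0.0, 1.621]
wrist_force: [-0.6, -0.4, -0.5]
width: 0.0139
finger_force: 30.0
```

>>> send_rows(rows=[[0,0,-2,0,0,0],[0,0,-2,0,0,0],[0,0,0,0,0,0]])

```text
time: 12.27
tool_pos: [0.6211, 0.0192, 0.1135]
ee_rot: [3.14, 0.0, 1.621]
wrist_force: [-2.4, -0.4, 6.0]
width: 0.0134
finger_force: 30.0
```

Contact just at the foot of the guides: 6 N up, with a push towards -x. I'll back off slightly and shift by -x.

>>> send_rows(rows=[[-1,0,2,0,0,0],[-1,0,0,0,0,0],[0,0,-2,0,0,0],[0,0,0,0,0,0]])

```text
time: 12.6
tool_pos: [0.6185, 0.0192, 0.1105]
ee_rot: [-3.141, -0.0, 1.621]
wrist_force: [-0.0, -0.1, -1.1]
width: 0.0139
finger_force: 30.0
```

>>> send_rows(rows=[[0,0,-2,0,0,0],[0,0,-1,0,0,0],[0,0,0,0,0,0]])

```text
time: 12.85
tool_pos: [0.6186, 0.0192, 0.1076]
ee_rot: [-3.14, -0.0, 1.621]
wrist_force: [0.5, -0.7, -1.1]
width: 0.0137
finger_force: 30.0
```

It's in the parallel part with no force. I'll go on to the clip.

>>> send_rows(rows=[[0,0,-3,0,0,0],[0,0,-3,0,0,0],[0,0,-3,0,0,0],[0,0,0,0,0,0]])

```text
time: 13.18
tool_pos: [0.6184, 0.0192, 0.0983]
ee_rot: [-3.14, -0.0, 1.621]
wrist_force: [-0.7, 0.4, -1.8]
width: 0.0137
finger_force: 30.0
```

>>> send_rows(rows=[[0,0,-2,0,0,0],[0,0,-2,0,0,0],[0,0,0,0,0,0]])

```text
time: 13.43
tool_pos: [0.6191, 0.0192, 0.0955]
ee_rot: [3.141, 0.0, 1.621]
wrist_force: [-0.9, -0.3, 2.9]
width: 0.0135
finger_force: 30.0
```

>>> send_rows(rows=[[0,0,-2,0,0,0],[0,0,-2,0,0,0],[0,0,0,0,0,0]])

```text
time: 13.68
tool_pos: [0.6192, 0.0191, 0.0919]
ee_rot: [3.141, 0.0, 1.621]
wrist_force: [-1.4, -0.7, 4.9]
width: 0.0137
finger_force: 30.0
```

The clip was met at 0.0955, as expected; the stop should be near 0.0856. I'll press on in small steps.

>>> send_rows(rows=[[0,0,-2,0,0,0],[0,0,-2,0,0,0],[0,0,0,0,0,0]])

```text
time: 13.93
tool_pos: [0.6192, 0.0191, 0.0879]
ee_rot: [3.141, 0.0, 1.621]
wrist_force: [-1.2, 0.1, 5.8]
width: 0.0134
finger_force: 30.0
```

>>> send_rows(rows=[[0,0,-1.5,0,0,0],[0,0,-1,0,0,0],[0,0,0,0,0,0]])

```text
time: 14.18
tool_pos: [0.6192, 0.0191, 0.0859]
ee_rot: [3.14, 0.0, 1.621]
wrist_force: [-1.4, 0.2, 6.9]
width: 0.0136
finger_force: 30.0
```

>>> send_rows(rows=[[0,0,-1,0,0,0],[0,0,0,0,0,0],[0,0,0,0,0,0]])

```text
time: 14.43
tool_pos: [0.6193, 0.0192, 0.0856]
ee_rot: [3.14, 0.0, 1.621]
wrist_force: [-2.5, -0.4, 9.4]
width: 0.0138
finger_force: 30.0
```

>>> send_rows(rows=[[0,0,-1,0,0,0],[0,0,0,0,0,0],[0,0,0,0,0,0]])

```text
time: 14.68
tool_pos: [0.6194, 0.0191, 0.0856]
ee_rot: [3.139, 0.0, 1.621]
wrist_force: [-3.6, -0.7, 11.2]
width: 0.0139
finger_force: 30.0
```

>>> send_rows(rows=[[0,0,0,0,0,0],[0,0,0,0,0,0]])

```text
time: 14.85
tool_pos: [0.6194, 0.0191, 0.0855]
ee_rot: [3.139, 0.0, 1.621]
wrist_force: [-3.2, -0.1, 10.2]
width: 0.0139
finger_force: 30.0
```

Run:
```python
from bench import optics,sensors
import cv2,numpy as np
s=optics.snapshot("scene")[:,:,::-1]
z=lambda im,a,b,c,d,w,h: cv2.resize(im[c:d,a:b],(w,h),interpolation=cv2.INTER_CUBIC)
cv2.imwrite("pics/c7.png",np.hstack([z(s,230,350,200,350,480,600),cv2.resize(s,(320,240)).repeat(1,0) if 0 else z(s,380,560,300,435,320,600)]))
o=sensors.get_obs();print(o['time'],o['tool_pos'],o['wrist_force'],o['width'])
```

```text
14.9 [0.61941903 0.01914613 0.08553537] [-3.35291366 -0.76680904 10.68183018] 0.013674138064922237
```

View pics/c7.png

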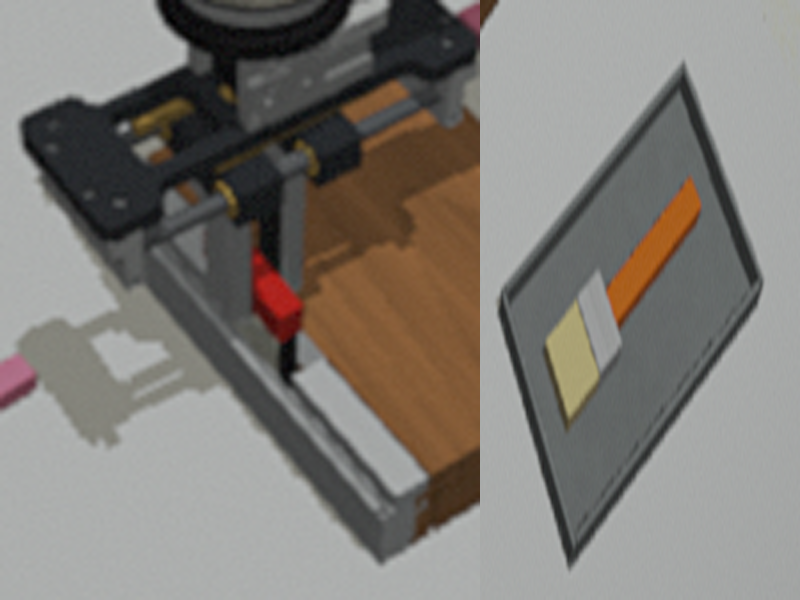

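The picture shows the plate down in the slot at crop (285,375), with the red bar just above the lip, and the brush flat in the tray. Height has stopped changing at 85.6 mm while the force rose to about 10.5 N, after 10 mm of clip travel, so it is at the stop.

```bash
python3 -c "
from bench import ticket
print(ticket.close_job())"
```

```text
the job is handed in; nothing more can be done
None
```

The brush lies flat in the grey tray, released. The label holder is in the slot with its card facing the lip, still held pressed home on the clip at about 10.5 N. I handed the job in at about 15 s; no verdict came back.

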